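# Set the depth stop of the drilling stand on a valve body and lock it

## Robot

A 6-joint arm with a two-finger parallel gripper is mounted at the origin on the work surface. World frame = base frame: x ahead of the robot, y to its left, z up, the work surface at z = 0. Lengths are in m, angles in degrees, forces in N, time in s.
With the tool pointing down it reaches from about 0.3 to 0.75 m from the base axis. Payload 8.5 kg.
Tool frame: the origin (TCP) lies on the mounting face of the last link; the fingertips stand 173 mm ahead of it and the grasp point (between the pads) lies 155 mm ahead of it (env.tips_ahead is the distance from the TCP to the fingertips, in m); z points along the fingers, x is the direction in which the jaws open and shut, and the axes are right-handed (so a half turn about z gives the same grasp; the last joint's range is limited). The gripper opens to 85 mm and grips with 20 to 120 N. Pads are 22 mm wide; open, the fingers measure 114 mm over their backs; the gripper's body (76 mm by 85 mm) begins 54 mm behind the grasp point. The pads swing forward as they close: fully open they stand 13 mm farther back than shut.
Start: joints at [-12.336, 21.807, 74.336, -0, 83.858, -12.336], TCP at [0.55, 0, 0.405] pointing down, gripper open.
Joint ranges: [-178.18, 178.18], [-50.72, 133.34], [12.68, 142.11], [-81.47, 261.47], [9.98, 163.14], [-165.26, 165.26]. Speed limits (degrees/s): [136.94, 136.94, 180, 180, 180, 180].

## Interface

Orientations are given as a 3x3 rotation matrix whose columns are the frame's x, y, z axes.
In Python, from rig import env gives the robot as it stands. The module is installed in compiled form; this text tells all that it offers.
- The arm moves only by the tool step_arm, never from a script. Its argument "increments" is a list of rows, each an object of numbers: "x", "y", "z": the shift along the tool's x, y, z in cm; "wx", "wy", "wz": the turn, a rotation vector about the tool's x, y, z in rad; "gripper": the finger opening in cm, from 0 to 8.54. A call has 1 to 20 rows; each row shifts and turns the commanded pose from where the row before left it, along the tool's axes as they then stand; what a row does not reach is not made up. A row lasts 1/10 s, in which the tool goes at most 50 mm and 8.59 degrees, less where a joint would pass 70% of its speed; a pose out of reach is approached as far as the arm can. A call with a gripper value outside its range is refused whole. The fingers move at their own pace and stop on an object; "newtons" is the grip in N (left out, the last holds). Time passes only in rows, so rows that do not move let the fingers close. It gives the time, the measured TCP pose, the force and the opening at its end, in the units of the state.
- env.observe(): the state, without advancing time (a new reading comes with each control period).
- env.get_image(name): name is "scene" or "side" or "wrist"; returns a dict with "color" (420x560x3 uint8, blue, green, red), "camera_matrix" (3x3 intrinsics, pixels), "rvec" (rotation vector, rad) and "tvec" (3), from world to camera coordinates, as OpenCV has them. Camera axes: x right, y down, z forward; pixel columns grow to the right and rows downward; lengths in m; the calibration is good to about 2 mm. The wrist camera is an equidistant fisheye: a pixel r from the principal point sees the ray r / f radians off the axis. A picture is of the moment at which its call begins. There is no depth.
- env.close_job(): hands the job in, once; it reports no verdict.
The state is a dict: "time_s": time; "q": joint angles; "qvel": joint speeds; "joint_efforts": joint torques, N m; "position": TCP position; "tool_rot": TCP orientation; "ft_force": force on the tool from outside, world axes, zero at the start; "wrist_torque": the same for the moment, N m; "grip_width": finger opening in m.
Only numpy, scipy, OpenCV 4.12 (cv2) and the standard library are available. Lean on these libraries where they do the work, as an engineer would, in place of code of your own. Each camera call takes 0.05 s, during which the arm holds its last target. There are 200 camera calls.

## Task

Slide the aluminium valve body along the bed of the drilling stand until its end sits fully home, flat against the fence under the stop. Then gently push the depth-stop rod down until its foot rests on top of the part with no gap, and after that swing the clamp lever all the way round to its end stop to lock it. Leave the other things on the bench where they are.

Things in the scene. Friction and masses are not known exactly. Their poses are not given: they have to be found in the camera images.
- stand: Drilling stand bolted to the bench, a C-frame open to its -y side. Origin: on the bench surface, directly below the stop rod's vertical axis; z up. Flat steel bed: x -80..80, y -220..130 mm, top 20 mm above the bench. Column behind the fence: x -25..25, y 80..120, up to 185 mm. The only such fixture on the bench.
- part: Cast-aluminium valve body lying loose on the bed before the fence, up to 1 kg. Origin: centre of its underside; z up, long axis y. Lower flange 80 (x) x 140 (y) x 28 mm high, flat ends; on it a flat-topped block 64 x 110 mm. A push of 3 to 10 N slides it. Fully home, an end lies flat on the fence: origin at y = -15 mm, x about 0 in the stand's frame.
- part_top (a point): Centre of the part's flat top face, 45 mm above its underside.
- rod (a joint): Depth-stop rod, sliding vertically through the head. Value: how far it has been lowered from its top position, m, 0 to 0.075. It stays where it is left; pushing it down takes about 4 N plus a little for speed. With the part under it (top 65 mm above the bench) the foot touches at 0.060.
- foot (a point): Centre of the flat underside of the stop's foot (steel disc 36 mm across, 12 thick, at the rod's lower end). 125 mm above the bench when the rod value is 0, lower by the rod value.
- cap_top (a point): Centre of the top of the grey plastic round push cap on the rod's upper end (46 mm across, 18 thick). 275 mm above the bench when the rod value is 0, lower by the rod value.
- lever (a joint): Clamp lever on top of the head, turning about a vertical axis clockwise seen from above. Value in rad: 0 = loose, pointing along the stand's -x; 1.2 = end stop, locked, swung towards the stand's +y (the column). It stays where it is left; about 2 N at the grip moves it.
- lever_pivot (a point): Point on the lever's vertical axis, on the head's top face: stand frame (0, 42, 175) mm.
- lever_grip (a point): Top of the lever's upright grey plastic round grip (18 mm thick, standing 90 mm from the pivot axis). 242 mm above the bench; the grip reaches down to 184 mm, the bar (12 mm thick) below it lies at 193 mm.
- wrench: Bystander: open-ended steel wrench lying flat near the stand, 190 mm long. Origin at its underside or middle.
- hitch_ball: Bystander: dark steel trailer hitch ball standing on its flange, 52 across, 70 mm high. Origin at its underside or middle.
- dish: Bystander: open white plastic dish with bolts in it, 110 across, 35 mm high. Origin at its underside or middle.
- carton: Bystander: cardboard carton 100 x 200 x 65 mm high. Origin at its underside or middle.
- drill_case: Bystander: red plastic drill-bit case 90 x 170 x 35 mm high. Origin at its underside or middle.
- jar: Bystander: blue plastic jar 70 across, 90 mm high. Origin at its underside or middle.
- index_case: Bystander: flat grey case 160 x 220 x 40 mm high. Origin at its underside or middle.
- fence (a point): Middle of the fence's front (-y) face, stand frame (0, 55, 32) mm. The fence is a dark bar across the bed, x -70..70 mm, its top 45 mm above the bench.
- head_tip (a point): Centre of the free (-y) end of the head's top face, stand frame (0, -25, 175) mm. The head is an overhanging arm, x -23..23, from y = 120 to -25 mm, underside 140 mm and top 175 mm above the bench.
Mind the look-alikes: they are no part of the job. What is shaped like the part but green or turquoise is not meant.

How it is judged (in metres and radians):
On the way, in this order (a step that is already met when the one before it is completed fails the run):
1. the part is home against the fence, under the stop (y of part in the frame of stand above -0.018 m and angle between the y axis of part and the y axis of stand, either way round below 0.05 rad and x of part in the frame of stand between -0.03 and 0.03 m and angle between part's own z axis and vertical below 0.05 rad and z of part in the frame of stand below 0.024 m), for 0.2 s.
2. the stop's foot rests on the part (all of step 1 and z of foot in the frame of part between 0.042 and 0.0465 m), for 0.2 s.
3. the clamp lever is at its end stop, the foot still on the part (all of step 2 and value of joint lever above 1.12 rad), for 0.2 s.
At the end, for the whole second after the job is handed in: The part lies flat on the bed, its end within 3 mm of the fence, within 0.05 rad of square and within 30 mm of the stop's axis sideways; the foot is within 1.5 mm of touching its top; the lever stands at 1.12 rad or more (end stop 1.2); the part is at rest (all of step 3 and linear speed of part below 0.01 m/s).
It fails at once if a bystander is moved by more than 30 mm (distance of any of wrench, hitch_ball, dish, carton, drill_case, jar, index_case from where it was at the start of the episode above 0.03 m).
It fails at once if the stop is rammed onto the part (over 45 N) (contact force between rod and part above 45 N).
It also fails if it takes over 62 s, if anything falls off the work surface, if the arm or the gripper's body presses on something with over 40 N, if the wrist force passes 120 N, or if a joint passes its speed limit or range.

## Working session

There is one attempt and no reset: what is moved stays moved. The work goes in short steps, Python scripts to look and compute and a tool call to move; the robot and the scene stay as the last step left them, time stands still between calls to the robot, and variables do not carry over. Pictures are saved under pics/ and viewed, about 8 in all and at most 12, crops included, and the job is handed in when it is done.

Besides the shell and the picture viewer there is one more tool, called after "Request:" by a JSON object that holds its "op" and its "data". step_arm: Moves the arm, as the interface text tells. Its arguments: {"type":"object","properties":{"increments":{"type":"array"},"newtons":{"type":"number"}},"required":["increments"]}

```bash
mkdir -p pics
cat > h.py <<'E'
import numpy as np, cv2
from rig import env
def grab(n,save):
    im=env.get_image(n); cv2.imwrite(f'pics/{save}.png',im['color']); 
    np.savez(f'pics/{save}.npz',K=im['camera_matrix'],r=im['rvec'],t=im['tvec']); return im
def ray(save,u,v):
    d=np.load(f'pics/{save}.npz'); R=cv2.Rodrigues(d['r'])[0]; t=d['t'].ravel()
    c=-R.T@t; w=R.T@np.linalg.inv(d['K'])@np.array([u,v,1.]); return c,w
def atz(save,u,v,z):
    c,w=ray(save,u,v); return c+w*(z-c[2])/w[2]
def proj(save,P):
    d=np.load(f'pics/{save}.npz'); return cv2.projectPoints(np.array(P,float).reshape(-1,3),d['r'],d['t'],d['K'],None)[0].reshape(-1,2)
E
python3 - <<'E'
from h import *
a=grab('scene','s0');b=grab('side','d0')
for n in('s0','d0'):
    c,w=ray(n,280,210); print(n,c,w)
print(env.observe())
E
```

```text
s0 [1.33370184 0.10679502 1.503089  ] [-0.52220032 -0.07499842 -0.84960394]
d0 [-0.09276621  0.77484163  0.84784565] [ 0.51523507 -0.63445792 -0.57679243]
{'time_s': 0.1, 'q': array([-1.23374631e+01,  2.18363989e+01,  7.43778956e+01, -5.24724308e-04,
        8.38590318e+01, -1.23366095e+01]), 'qvel': array([-0.01177225, -0.10727575, -0.14632488, -0.02904999, -0.10962652,
        0.04452257]), 'joint_efforts': array([ 3.76895419e-03, -4.49219084e+01, -2.31655884e+01, -2.33104493e-04,
        3.63802450e-03,  7.57992581e-06]), 'position': array([ 5.49958541e-01, -1.01951945e-05,  4.04195041e-01]), 'tool_rot': array([[ 9.99999216e-01, -1.40777255e-05, -1.25217509e-03],
       [-1.37464663e-05, -9.99999965e-01,  2.64555237e-04],
       [-1.25217877e-03, -2.64537816e-04, -9.99999181e-01]]), 'ft_force': array([-0.51278026, -0.4228077 ,  0.68127697]), 'wrist_torque': array([ 0.01357116,  0.0192355 , -0.01512992]), 'grip_width': 0.08552039058873383}
```

View pics/s0.png

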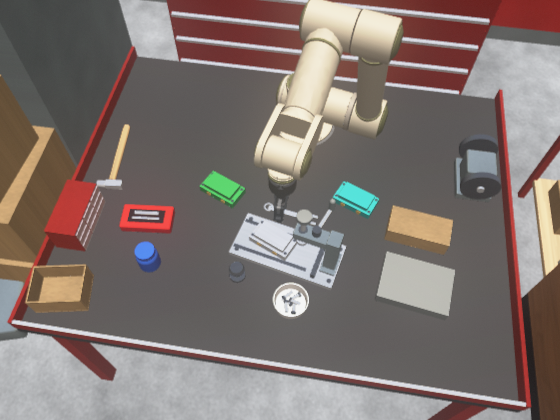

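View pics/d0.png

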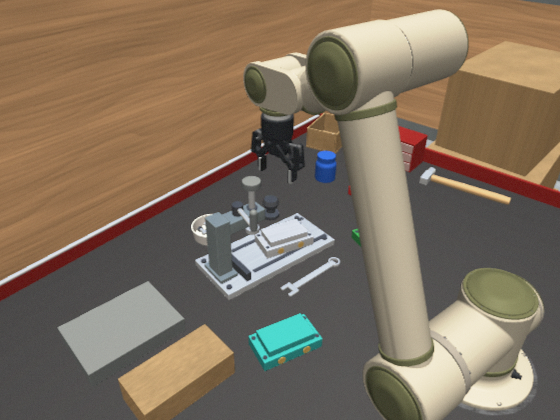

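The stand is at about (290,245) in the scene picture. There are three part-like bodies: green (222,187), turquoise (356,198) and bare aluminium on the bed (272,240). The aluminium one on the bed fits, so I'll confirm it in enlarged crops.

Run:
```python
import cv2
a=cv2.imread('pics/s0.png')[190:290,220:355]; cv2.imwrite('pics/s0c.png',cv2.resize(a,None,fx=5.9,fy=5.9,interpolation=cv2.INTER_CUBIC))
a=cv2.imread('pics/d0.png')[170:300,185:345]; cv2.imwrite('pics/d0c.png',cv2.resize(a,None,fx=4.6,fy=4.6,interpolation=cv2.INTER_CUBIC))
```

```text
(no output)
```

View pics/s0c.png

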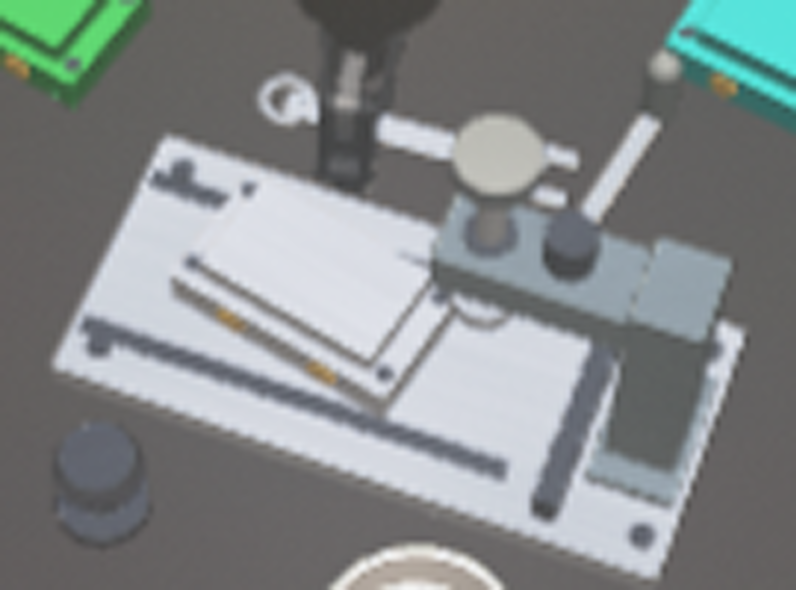

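View pics/d0c.png

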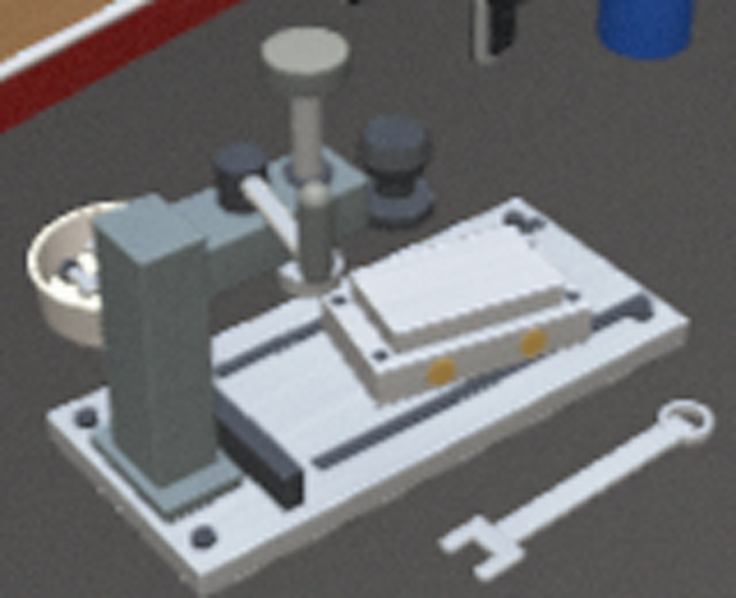

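The crops confirm it: the bare aluminium part lies on the bed, skewed, and the lever points to the stand's -x. I'll fit both poses from the corners in the two views.

```bash
cat > fit.py <<'E'
from h import *
from scipy.optimize import least_squares
S=lambda p:(220+p[0]/5.9-.4,190+p[1]/5.9-.4)
D=lambda p:(185+p[0]/4.6-.4,170+p[1]/4.6-.4)
stand=[('s0',S((165,135)),(-80,-220,20)),('s0',S((55,368)),(80,-220,20)),('s0',S((657,572)),(80,130,20)),('s0',S((745,330)),(-80,130,20)),
('d0',D((690,322)),(-80,-220,20)),('d0',D((518,198)),(80,-220,20)),('d0',D((200,572)),(-80,130,20)),('d0',D((48,415)),(80,130,20)),
('s0',S((498,155)),(0,0,275)),('d0',D((305,47)),(0,0,275)),('s0',S((664,60)),(-90,42,242)),('d0',D((314,187)),(-90,42,242))]
z=20
part=[('s0',S((382,400)),(40,70,48)),('s0',S((455,310)),(-40,70,48)),('s0',S((175,280)),(40,-70,48)),
('s0',S((370,362)),(32,55,65)),('s0',S((190,260)),(32,-55,65)),('s0',S((435,287)),(-32,55,65)),
('d0',D((323,303)),(40,70,48)),('d0',D((378,372)),(-40,70,48)),('d0',D((590,308)),(-40,-70,48)),
('d0',D((352,285)),(32,55,65)),('d0',D((403,335)),(-32,55,65)),('d0',D((562,290)),(-32,-55,65)),('d0',D((380,402)),(-40,70,20))]
def T(p,P):
    c,s=np.cos(p[2]),np.sin(p[2]); P=np.array(P)/1000
    return [p[0]+c*P[0]-s*P[1],p[1]+s*P[0]+c*P[1],P[2]]
def fit(L,x0):
    f=lambda p:np.ravel([proj(n,T(p,P))[0]-uv for n,uv,P in L])
    r=least_squares(f,x0,loss='soft_l1'); return r.x,f(r.x).reshape(-1,2)
ps,es=fit(stand,[.6,.0,-.3]); pp,ep=fit(part,[.6,-.1,-.5])
np.set_printoptions(precision=4,suppress=True)
d=pp[:2]-ps[:2]; c,s=np.cos(ps[2]),np.sin(ps[2])
if __name__=='__main__':
    print(ps,'\n',es.T);print(pp,'\n',ep.T)
    print('part in stand',c*d[0]+s*d[1],-s*d[0]+c*d[1],pp[2]-ps[2])
E
python3 fit.py
```

```text
[ 0.5712  0.0695 -0.2152] 
 [[ 0.9986  0.2663  0.7584  1.2224 -0.3694 -0.026  -0.4971 -0.893   1.3538
  -0.5161 -3.5329  5.7745]
 [-0.7821 -1.2224  0.9171 -0.2986 -1.2267 -1.0006 -0.1549 -1.241  -4.7157
  -8.2459 -2.4578 -3.4534]]
[ 0.544  -0.0266 -0.4171] 
 [[ 0.6965  1.6475 -0.6483  0.1756  1.844  -0.0484 -0.7907 -0.189   0.6785
  -0.9087 -1.7288  0.7355 -0.5841]
 [-0.5954 -3.9382 -1.4333 -0.821  -0.2025 -2.9991 -3.3114 -1.1701 -1.7572
  -4.2283 -1.593  -3.0141  0.5477]]
part in stand -0.00604992539827847 -0.09960989601506828 -0.20183469209268481
```

Run:
```python
from fit import *
out=[]
for n,(x0,y0,x1,y1) in (('s0',(215,185,350,290)),('d0',(185,165,345,305))):
    a=cv2.imread(f'pics/{n}.png'); k=5
    a=cv2.resize(a[y0:y1,x0:x1],None,fx=k,fy=k,interpolation=cv2.INTER_CUBIC)
    def poly(p,L,c):
        q=proj(n,[T(p,P) for P in L]); q=((q-[x0,y0]+.5)*k).astype(int); cv2.polylines(a,[q],True,c,1)
    R=lambda x,y,z:[(-x,-y,z),(x,-y,z),(x,y,z),(-x,y,z)]
    poly(pp,R(40,70,48),(0,0,255));poly(pp,R(40,70,20),(0,0,255));poly(pp,R(32,55,65),(255,0,0))
    poly(ps,[(-80,-220,20),(80,-220,20),(80,130,20),(-80,130,20)],(0,160,0))
    poly(ps,[(-70,55,45),(70,55,45)],(0,255,255)); poly(ps,[(-23,-25,175),(23,-25,175),(23,120,175),(-23,120,175)],(255,0,255))
    out.append(a)
h=max(o.shape[0] for o in out)
out=[cv2.copyMakeBorder(o,0,h-o.shape[0],0,0,cv2.BORDER_CONSTANT) for o in out]
o=np.hstack(out); cv2.imwrite('pics/ov.png',cv2.resize(o,None,fx=800/o.shape[1],fy=800/o.shape[1],interpolation=cv2.INTER_AREA)) 
# joint values
uv=[('s0',S((498,155))),('d0',D((305,47)))]
r=least_squares(lambda v:np.ravel([proj(n,T(ps,(0,0,275-v[0])))[0]-u for n,u in uv]),[0]);print('rod mm',r.x,r.fun)
uv=[('s0',S((664,60))),('d0',D((314,187)))]
r=least_squares(lambda v:np.ravel([proj(n,T(ps,(-90*np.cos(v[0]),42+90*np.sin(v[0]),242)))[0]-u for n,u in uv]),[0]);print('lever',r.x,r.fun)
```

```text
rod mm [23.4009] [ 0.937  -0.4069 -0.2939  0.2592]
lever [0.162] [ 1.0345 -0.6207  0.1182 -1.4228]
```

View pics/ov.png

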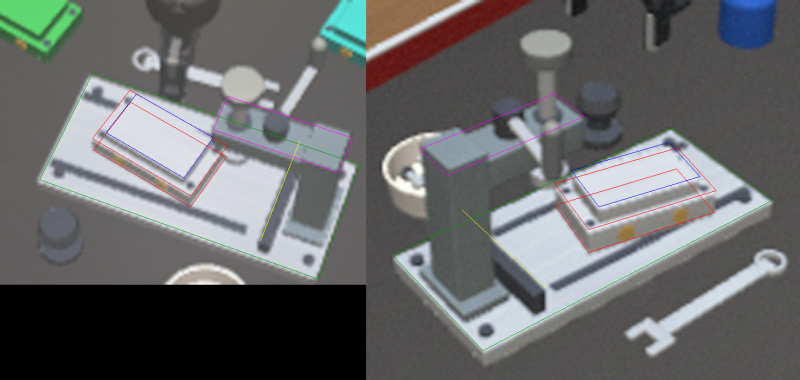

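The overlay fits: stand at (0.571, 0.070), yaw -0.215. The part is about 85 mm short of home and skewed -0.20 rad, the rod is already about 23 mm down, and the lever is at about 0.16 rad. I'll push with both fingers of a narrow gripper, tilted 15° away from the head.

```bash
cat > go.py <<'E'
# usage: go.py x y z tilt(rad) yaw(rad) : stand-frame mm of fingertip -> shift in present tool axes, turn left
import sys
from fit import *
from scipy.spatial.transform import Rotation as Ro
o=env.observe(); R=o['tool_rot']; p=o['position']
x,y,z,a,w=map(float,sys.argv[1:])
Rs=Ro.from_euler('z',ps[2]).as_matrix()
Rt=Rs@Ro.from_euler('z',w).as_matrix()@np.diag([1,-1,-1])@Ro.from_euler('x',a).as_matrix()
tip=np.array(T(ps,(x,y,z))); tcp=tip-Rt[:,2]*env.tips_ahead
now=p+R[:,2]*env.tips_ahead-np.array([ps[0],ps[1],0])
print('t',o['time_s'],'tip now(stand mm)',Rs.T@now*1000,'F stand',Rs.T@o['ft_force'])
print('target tcp',tcp,'shift now-axes cm',R.T@(tcp-p)*100,'then-axes cm',Rt.T@(tcp-p)*100)
print('turn tool rotvec',Ro.from_matrix(R.T@Rt).as_rotvec())
E
python3 go.py -12 -208 100 .26 0
```

```text
t 0.1 tip now(stand mm) [ -6.0978 -72.3886 230.7952] F stand [-0.4106 -0.5226  0.6813]
target tcp [ 0.5055 -0.1747  0.2676] shift now-axes cm [-4.4296 17.4761 13.6632] then-axes cm [-0.6124 20.9258  8.5708]
turn tool rotvec [0.2589 0.0292 0.2139]
```

Request:
{"op": "step_arm", "data": {"increments": [{"x": -0.9,"y": 3.5,"gripper": 2.5},{"x": -0.9,"y": 3.5},{"x": -0.9,"y": 3.5},{"x": -0.9,"y": 3.5},{"x": -0.8,"y": 3.5},{"wz": 0.107},{"wz": 0.107},{"wx": 0.13},{"wx": 0.13},{},{}]}}

```text
invalid input at $.increments[0]: expected keys x, y, z, wx, wy, wz, gripper
```

```bash
python3 go.py -12 -208 32 .26 0
```

```text
t 0.1 tip now(stand mm) [ -6.0978 -72.3886 230.7952] F stand [-0.4106 -0.5226  0.6813]
target tcp [ 0.5055 -0.1747  0.1996] shift now-axes cm [-4.4211 17.4779 20.4632] then-axes cm [-0.6124 22.6739 15.1422]
turn tool rotvec [0.2589 0.0292 0.2139]
```

All keys are required in every row.

Request:
{"op": "step_arm", "data": {"increments": [{"x": -0.9,"y": 3.5,"z": 0,"wx": 0,"wy": 0,"wz": 0,"gripper": 2.5},{"x": -0.9,"y": 3.5,"z": 0,"wx": 0,"wy": 0,"wz": 0,"gripper": 2.5},{"x": -0.9,"y": 3.5,"z": 0,"wx": 0,"wy": 0,"wz": 0,"gripper": 2.5},{"x": -0.9,"y": 3.5,"z": 0,"wx": 0,"wy": 0,"wz": 0,"gripper": 2.5},{"x": -0.8,"y": 3.5,"z": 0,"wx": 0,"wy": 0,"wz": 0,"gripper": 2.5},{"x": 0,"y": 0,"z": 0,"wx": 0,"wy": 0,"wz": 0.107,"gripper": 2.5},{"x": 0,"y": 0,"z": 0,"wx": 0,"wy": 0,"wz": 0.107,"gripper": 2.5},{"x": 0,"y": 0,"z": 0,"wx": 0.13,"wy": 0,"wz": 0,"gripper": 2.5},{"x": 0,"y": 0,"z": 0,"wx": 0.13,"wy": 0,"wz": 0,"gripper": 2.5},{"x": 0,"y": 0,"z": 0,"wx": 0,"wy": 0,"wz": 0,"gripper": 2.5},{"x": 0,"y": 0,"z": 0,"wx": 0,"wy": 0,"wz": 0,"gripper": 2.5},{"x": 0,"y": 0,"z": 0,"wx": 0,"wy": 0,"wz": 0,"gripper": 2.5}]}}

```text
time_s: 1.3
position: [0.506, -0.1749, 0.4047]
tool_rot: [[0.977, -0.205, 0.054], [-0.212, -0.945, 0.249], [-0.0, -0.255, -0.967]]
ft_force: [0.0, -0.5, -0.7]
grip_width: 0.0251
```

```bash
python3 go.py -12 -208 32 .26 0
```

```text
t 1.3 tip now(stand mm) [ -11.5757 -208.4577  236.9734] F stand [ 0.1388 -0.4843 -0.6658]
target tcp [ 0.5055 -0.1747  0.1996] shift now-axes cm [-0.048   5.2187 19.8338] then-axes cm [-0.0524  5.2703 19.8201]
turn tool rotvec [0.0026 0.0006 0.0013]
```

Request:
{"op": "step_arm", "data": {"increments": [{"x": 0,"y": 0.9,"z": 3.4,"wx": 0,"wy": 0,"wz": 0,"gripper": 2.5},{"x": 0,"y": 0.9,"z": 3.4,"wx": 0,"wy": 0,"wz": 0,"gripper": 2.5},{"x": 0,"y": 0.9,"z": 3.4,"wx": 0,"wy": 0,"wz": 0,"gripper": 2.5},{"x": 0,"y": 0.9,"z": 3.4,"wx": 0,"wy": 0,"wz": 0,"gripper": 2.5},{"x": 0,"y": 0.8,"z": 3.1,"wx": 0,"wy": 0,"wz": 0,"gripper": 2.5},{"x": 0,"y": 0.4,"z": 1.6,"wx": 0,"wy": 0,"wz": 0,"gripper": 2.5},{"x": 0,"y": 0.4,"z": 1.5,"wx": 0,"wy": 0,"wz": 0,"gripper": 2.5},{"x": 0,"y": 0,"z": 0,"wx": 0,"wy": 0,"wz": 0,"gripper": 2.5},{"x": 0,"y": 0,"z": 0,"wx": 0,"wy": 0,"wz": 0,"gripper": 2.5}]}}

```text
time_s: 2.2
position: [0.5063, -0.1743, 0.2004]
tool_rot: [[0.977, -0.205, 0.054], [-0.212, -0.945, 0.25], [0.0, -0.256, -0.967]]
ft_force: [0.4, 0.0, -0.0]
grip_width: 0.025
```

```bash
python3 go.py -12 -97 32 .26 0
python3 - <<'E'
from h import *
grab('scene','s1');grab('side','d1')
a=cv2.imread('pics/s1.png')[185:290,215:350];b=cv2.imread('pics/d1.png')[165:270,200:335]
cv2.imwrite('pics/v1.png',cv2.resize(np.hstack([a,b]),None,fx=2.96,fy=2.96,interpolation=cv2.INTER_CUBIC))
E
```

```text
t 2.2 tip now(stand mm) [ -11.3365 -207.5216   32.7837] F stand [ 0.3751  0.1296 -0.027 ]
target tcp [ 0.5292 -0.0663  0.1996] shift now-axes cm [ -0.0499 -10.6477   2.9075] then-axes cm [ -0.0721 -10.645    2.917 ]
turn tool rotvec [0.0009 0.0003 0.002 ]
```

View pics/v1.png

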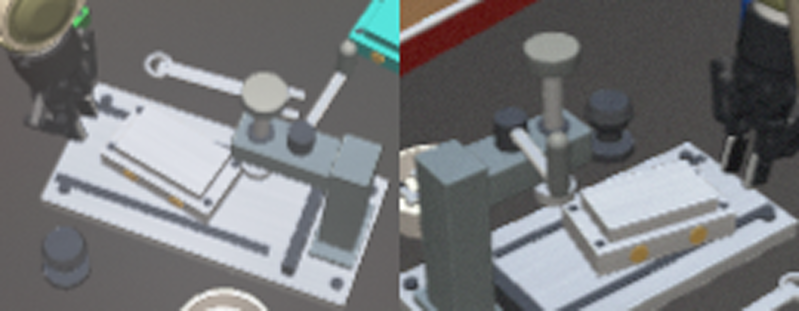

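Request:
{"op": "step_arm", "data": {"increments": [{"x": 0,"y": -0.48,"z": 0.13,"wx": 0,"wy": 0,"wz": 0,"gripper": 2.5},{"x": 0,"y": -0.48,"z": 0.13,"wx": 0,"wy": 0,"wz": 0,"gripper": 2.5},{"x": 0,"y": -0.48,"z": 0.13,"wx": 0,"wy": 0,"wz": 0,"gripper": 2.5},{"x": 0,"y": -0.48,"z": 0.13,"wx": 0,"wy": 0,"wz": 0,"gripper": 2.5},{"x": 0,"y": -0.48,"z": 0.13,"wx": 0,"wy": 0,"wz": 0,"gripper": 2.5},{"x": 0,"y": -0.48,"z": 0.13,"wx": 0,"wy": 0,"wz": 0,"gripper": 2.5},{"x": 0,"y": -0.48,"z": 0.13,"wx": 0,"wy": 0,"wz": 0,"gripper": 2.5},{"x": 0,"y": -0.48,"z": 0.13,"wx": 0,"wy": 0,"wz": 0,"gripper": 2.5},{"x": 0,"y": -0.48,"z": 0.13,"wx": 0,"wy": 0,"wz": 0,"gripper": 2.5},{"x": 0,"y": -0.48,"z": 0.13,"wx": 0,"wy": 0,"wz": 0,"gripper": 2.5},{"x": 0,"y": -0.48,"z": 0.13,"wx": 0,"wy": 0,"wz": 0,"gripper": 2.5},{"x": 0,"y": -0.48,"z": 0.13,"wx": 0,"wy": 0,"wz": 0,"gripper": 2.5},{"x": 0,"y": -0.48,"z": 0.13,"wx": 0,"wy": 0,"wz": 0,"gripper": 2.5},{"x": 0,"y": -0.48,"z": 0.13,"wx": 0,"wy": 0,"wz": 0,"gripper": 2.5},{"x": 0,"y": -0.48,"z": 0.13,"wx": 0,"wy": 0,"wz": 0,"gripper": 2.5},{"x": 0,"y": -0.48,"z": 0.13,"wx": 0,"wy": 0,"wz": 0,"gripper": 2.5}]}}

```text
time_s: 3.9
position: [0.5232, -0.0965, 0.1999]
tool_rot: [[0.977, -0.205, 0.055], [-0.213, -0.944, 0.251], [0.001, -0.257, -0.967]]
ft_force: [0.2, -4.6, 2.1]
grip_width: 0.0249
```

```bash
python3 go.py -12 -97 32 .26 0
```

```text
t 3.9 tip now(stand mm) [ -11.251  -127.8358   32.283 ] F stand [ 1.1658 -4.434   2.0851]
target tcp [ 0.5292 -0.0663  0.1996] shift now-axes cm [-0.0598 -2.964   0.8185] then-axes cm [-0.0629 -2.9635  0.8201]
turn tool rotvec [ 0.0005 -0.0007  0.0012]
```

Request:
{"op": "step_arm", "data": {"increments": [{"x": 0,"y": -0.48,"z": 0.13,"wx": 0,"wy": 0,"wz": 0,"gripper": 2.5},{"x": 0,"y": -0.48,"z": 0.13,"wx": 0,"wy": 0,"wz": 0,"gripper": 2.5},{"x": 0,"y": -0.48,"z": 0.13,"wx": 0,"wy": 0,"wz": 0,"gripper": 2.5},{"x": 0,"y": -0.48,"z": 0.13,"wx": 0,"wy": 0,"wz": 0,"gripper": 2.5},{"x": 0,"y": -0.19,"z": 0.05,"wx": 0,"wy": 0,"wz": 0,"gripper": 2.5},{"x": 0,"y": -0.19,"z": 0.05,"wx": 0,"wy": 0,"wz": 0,"gripper": 2.5},{"x": 0,"y": -0.1,"z": 0.03,"wx": 0,"wy": 0,"wz": 0,"gripper": 2.5},{"x": 0,"y": -0.1,"z": 0.03,"wx": 0,"wy": 0,"wz": 0,"gripper": 2.5}]}}

```text
time_s: 4.7
position: [0.5286, -0.0714, 0.1998]
tool_rot: [[0.977, -0.205, 0.055], [-0.212, -0.945, 0.25], [0.001, -0.256, -0.967]]
ft_force: [-0.7, -6.3, 3.3]
grip_width: 0.0253
```

```bash
python3 go.py -12 -97 32 .26 0
python3 - <<'E'
from h import *
grab('scene','s2');grab('side','d2')
a=cv2.imread('pics/s2.png')[185:290,215:350];b=cv2.imread('pics/d2.png')[180:285,190:325]
cv2.imwrite('pics/v2.png',cv2.resize(np.hstack([a,b]),None,fx=2.96,fy=2.96,interpolation=cv2.INTER_CUBIC))
E
```

```text
t 4.7 tip now(stand mm) [ -11.3695 -102.1839   32.1971] F stand [ 0.6289 -6.2867  3.2976]
target tcp [ 0.5292 -0.0663  0.1996] shift now-axes cm [-0.0537 -0.484   0.1519] then-axes cm [-0.0544 -0.4838  0.1523]
turn tool rotvec [ 0.0007 -0.0005  0.0016]
```

View pics/v2.png

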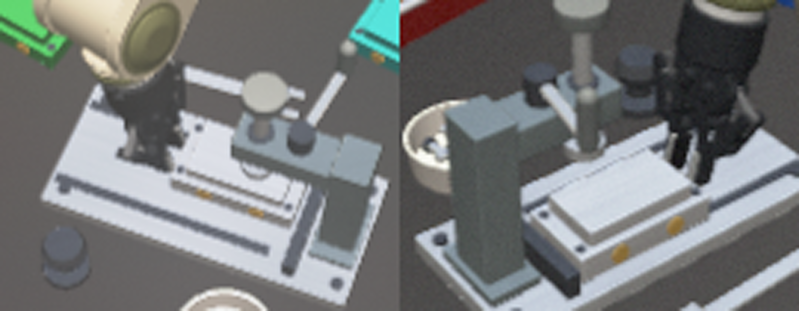

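Request:
{"op": "step_arm", "data": {"increments": [{"x": 0,"y": -0.1,"z": 0.03,"wx": 0,"wy": 0,"wz": 0,"gripper": 2.5},{"x": 0,"y": -0.1,"z": 0.03,"wx": 0,"wy": 0,"wz": 0,"gripper": 2.5},{"x": 0,"y": -0.1,"z": 0.03,"wx": 0,"wy": 0,"wz": 0,"gripper": 2.5},{"x": 0,"y": -0.1,"z": 0.03,"wx": 0,"wy": 0,"wz": 0,"gripper": 2.5}]}}

```text
time_s: 5.2
position: [0.5295, -0.0674, 0.1997]
tool_rot: [[0.977, -0.205, 0.055], [-0.212, -0.945, 0.25], [0.001, -0.256, -0.967]]
ft_force: [-1.4, -6.0, 3.3]
grip_width: 0.0249
```

Request:
{"op": "step_arm", "data": {"increments": [{"x": 0,"y": -0.1,"z": 0.03,"wx": 0,"wy": 0,"wz": 0,"gripper": 2.5},{"x": 0,"y": -0.1,"z": 0.03,"wx": 0,"wy": 0,"wz": 0,"gripper": 2.5}]}}

```text
time_s: 5.4
position: [0.5299, -0.0654, 0.1997]
tool_rot: [[0.977, -0.205, 0.055], [-0.212, -0.945, 0.25], [0.001, -0.256, -0.967]]
ft_force: [-1.9, -8.3, 4.0]
grip_width: 0.0247
```

Request:
{"op": "step_arm", "data": {"increments": [{"x": 0,"y": -0.1,"z": 0.03,"wx": 0,"wy": 0,"wz": 0,"gripper": 2.5},{"x": 0,"y": -0.1,"z": 0.03,"wx": 0,"wy": 0,"wz": 0,"gripper": 2.5}]}}

```text
time_s: 5.6
position: [0.5303, -0.0642, 0.1999]
tool_rot: [[0.977, -0.204, 0.055], [-0.212, -0.945, 0.248], [0.001, -0.254, -0.967]]
ft_force: [-7.2, -18.6, 9.2]
grip_width: 0.0249
```

Request:
{"op": "step_arm", "data": {"increments": [{"x": 0,"y": -0.07,"z": 0.02,"wx": 0,"wy": 0,"wz": 0,"gripper": 2.5},{"x": 0,"y": 0,"z": 0,"wx": 0,"wy": 0,"wz": 0,"gripper": 2.5},{"x": 0,"y": 0,"z": 0,"wx": 0,"wy": 0,"wz": 0,"gripper": 2.5}]}}

```text
time_s: 5.9
position: [0.5303, -0.0641, 0.1999]
tool_rot: [[0.977, -0.205, 0.055], [-0.212, -0.946, 0.247], [0.001, -0.253, -0.968]]
ft_force: [-7.0, -20.0, 7.3]
grip_width: 0.0249
```

```bash
python3 go.py -12 -97 32 .26 0
python3 - <<'E'
from h import *
grab('scene','s3');grab('side','d3')
a=cv2.imread('pics/s3.png')[225:275,270:345];b=cv2.imread('pics/d3.png')[220:295,220:320]
a=cv2.resize(a,(420,280),interpolation=cv2.INTER_CUBIC);b=cv2.resize(b,(373,280),interpolation=cv2.INTER_CUBIC)
cv2.imwrite('pics/v3.png',np.hstack([a,b]))
E
```

```text
t 5.9 tip now(stand mm) [-11.264  -95.3074  32.1134] F stand [ -2.5456 -20.9786   7.3065]
target tcp [ 0.5292 -0.0663  0.1996] shift now-axes cm [-0.0585  0.242  -0.0317] then-axes cm [-0.058   0.242  -0.0327]
turn tool rotvec [ 0.0044 -0.0009  0.0021]
```

View pics/v3.png

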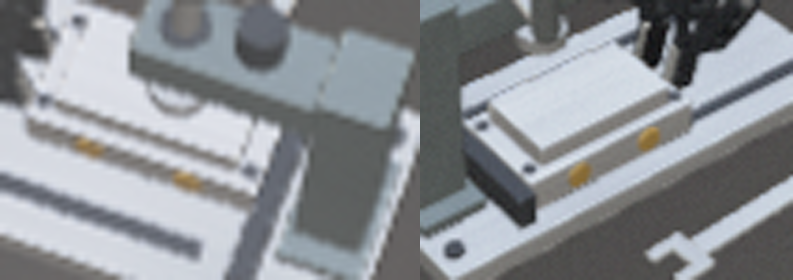

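The part is home: the fingertips read -95.3 mm against -96 expected, and 21 N is held flat on the fence. Backing off, rising, and closing the fingers.

Request:
{"op": "step_arm", "data": {"increments": [{"x": 0,"y": 0.3,"z": -0.08,"wx": 0,"wy": 0,"wz": 0,"gripper": 2.5},{"x": 0,"y": 1.4,"z": -0.35,"wx": 0,"wy": 0,"wz": 0,"gripper": 2.5},{"x": 0,"y": 1.4,"z": -0.35,"wx": 0,"wy": 0,"wz": 0,"gripper": 2.5},{"x": 0,"y": 0,"z": -4,"wx": 0,"wy": 0,"wz": 0,"gripper": 0},{"x": 0,"y": 0,"z": -4,"wx": 0,"wy": 0,"wz": 0,"gripper": 0},{"x": 0,"y": 0,"z": -4,"wx": 0,"wy": 0,"wz": 0,"gripper": 0},{"x": 0,"y": 0,"z": -4,"wx": 0,"wy": 0,"wz": 0,"gripper": 0},{"x": 0,"y": 0,"z": -4,"wx": 0,"wy": 0,"wz": 0,"gripper": 0},{"x": 0,"y": 0,"z": -4,"wx": 0,"wy": 0,"wz": 0,"gripper": 0},{"x": 0,"y": 0,"z": -3,"wx": 0,"wy": 0,"wz": 0,"gripper": 0},{"x": 0,"y": 0,"z": 0,"wx": -0.13,"wy": 0,"wz": 0,"gripper": 0},{"x": 0,"y": 0,"z": 0,"wx": -0.13,"wy": 0,"wz": 0,"gripper": 0},{"x": 0,"y": 0,"z": 0,"wx": 0,"wy": 0,"wz": 0,"gripper": 0},{"x": 0,"y": 0,"z": 0,"wx": 0,"wy": 0,"wz": 0,"gripper": 0}]}}

```text
time_s: 7.4
position: [0.5088, -0.1617, 0.4594]
tool_rot: [[0.977, -0.212, -0.0], [-0.212, -0.977, 0.004], [-0.001, -0.004, -1.0]]
ft_force: [-0.1, 0.4, -0.2]
grip_width: -0.0002
```

```bash
python3 go.py 0 0 275 0 0
python3 - <<'E'
from h import *
print(env.tips_ahead,env.observe()['q'])
grab('scene','s4');grab('side','d4')
a=cv2.imread('pics/s4.png')[185:290,215:350];b=cv2.imread('pics/d4.png')[165:270,190:325]
cv2.imwrite('pics/v4.png',cv2.resize(np.hstack([a,b]),None,fx=2.96,fy=2.96,interpolation=cv2.INTER_CUBIC))
E
```

```text
t 7.4 tip now(stand mm) [ -11.7472 -238.4249  285.9552] F stand [-0.2228  0.32   -0.2023]
target tcp [0.5712 0.0695 0.4484] shift now-axes cm [  1.1871 -23.9051   1.1886] then-axes cm [  1.1554 -23.9111   1.0954]
turn tool rotvec [-0.004   0.0011  0.0013]
0.1734 [-30.37389388  18.2628505   70.7096286    0.19577277  91.15828636
 -18.11021066]
```

View pics/v4.png

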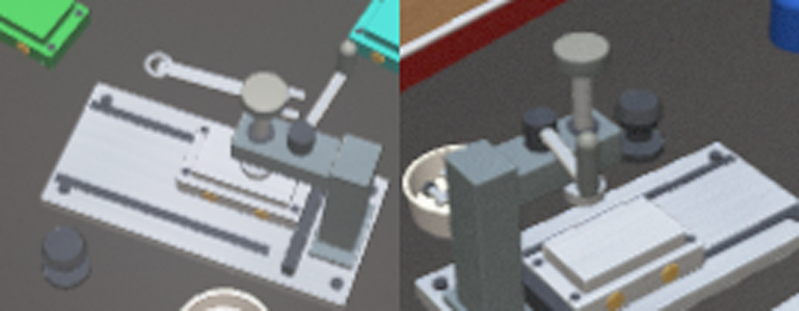

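Request:
{"op": "step_arm", "data": {"increments": [{"x": 0.2,"y": -4,"z": 0,"wx": 0,"wy": 0,"wz": 0,"gripper": 0},{"x": 0.2,"y": -4,"z": 0,"wx": 0,"wy": 0,"wz": 0,"gripper": 0},{"x": 0.2,"y": -4,"z": 0,"wx": 0,"wy": 0,"wz": 0,"gripper": 0},{"x": 0.2,"y": -4,"z": 0,"wx": 0,"wy": 0,"wz": 0,"gripper": 0},{"x": 0.2,"y": -4,"z": 0,"wx": 0,"wy": 0,"wz": 0,"gripper": 0},{"x": 0.2,"y": -3.9,"z": 0,"wx": 0,"wy": 0,"wz": 0,"gripper": 0},{"x": 0,"y": 0,"z": 0.7,"wx": 0,"wy": 0,"wz": 0,"gripper": 0},{"x": 0,"y": 0,"z": 0.7,"wx": 0,"wy": 0,"wz": 0,"gripper": 0},{"x": 0,"y": 0,"z": 0.7,"wx": 0,"wy": 0,"wz": 0,"gripper": 0},{"x": 0,"y": 0,"z": 0.7,"wx": 0,"wy": 0,"wz": 0,"gripper": 0},{"x": 0,"y": 0,"z": 0.3,"wx": 0,"wy": 0,"wz": 0,"gripper": 0},{"x": 0,"y": 0,"z": 0.3,"wx": 0,"wy": 0,"wz": 0,"gripper": 0},{"x": 0,"y": 0,"z": 0.3,"wx": 0,"wy": 0,"wz": 0,"gripper": 0}]}}

```text
time_s: 8.8
position: [0.5712, 0.069, 0.4232]
tool_rot: [[0.977, -0.213, 0.001], [-0.213, -0.977, -0.001], [0.001, 0.001, -1.0]]
ft_force: [-1.7, -2.7, 5.1]
grip_width: 0.0002
```

```bash
python3 go.py 0 0 215 0 0
```

```text
t 8.8 tip now(stand mm) [  0.3081  -0.5479 249.8329] F stand [-1.0906 -3.0311  5.1085]
target tcp [0.5712 0.0695 0.3884] shift now-axes cm [-0.0197 -0.0456  3.4832] then-axes cm [-0.017  -0.0432  3.4833]
turn tool rotvec [ 0.0007 -0.0008  0.0005]
```

Contact with the cap at 250 mm agrees with the fit (252). Pushing on with 30 mm left before the last slow stretch.

Request:
{"op": "step_arm", "data": {"increments": [{"x": 0,"y": 0,"z": 0.3,"wx": 0,"wy": 0,"wz": 0,"gripper": 0},{"x": 0,"y": 0,"z": 0.3,"wx": 0,"wy": 0,"wz": 0,"gripper": 0},{"x": 0,"y": 0,"z": 0.3,"wx": 0,"wy": 0,"wz": 0,"gripper": 0},{"x": 0,"y": 0,"z": 0.3,"wx": 0,"wy": 0,"wz": 0,"gripper": 0},{"x": 0,"y": 0,"z": 0.3,"wx": 0,"wy": 0,"wz": 0,"gripper": 0},{"x": 0,"y": 0,"z": 0.3,"wx": 0,"wy": 0,"wz": 0,"gripper": 0},{"x": 0,"y": 0,"z": 0.3,"wx": 0,"wy": 0,"wz": 0,"gripper": 0},{"x": 0,"y": 0,"z": 0.3,"wx": 0,"wy": 0,"wz": 0,"gripper": 0},{"x": 0,"y": 0,"z": 0.3,"wx": 0,"wy": 0,"wz": 0,"gripper": 0},{"x": 0,"y": 0,"z": 0.2,"wx": 0,"wy": 0,"wz": 0,"gripper": 0}]}}

```text
time_s: 9.8
position: [0.5715, 0.0695, 0.3935]
tool_rot: [[0.977, -0.212, 0.0], [-0.212, -0.977, 0.0], [0.0, -0.0, -1.0]]
ft_force: [1.4, -3.1, 3.4]
grip_width: -0.0003
```

Request:
{"op": "step_arm", "data": {"increments": [{"x": 0,"y": 0,"z": 0.1,"wx": 0,"wy": 0,"wz": 0,"gripper": 0},{"x": 0,"y": 0,"z": 0.1,"wx": 0,"wy": 0,"wz": 0,"gripper": 0},{"x": 0,"y": 0,"z": 0.05,"wx": 0,"wy": 0,"wz": 0,"gripper": 0},{"x": 0,"y": 0,"z": 0,"wx": 0,"wy": 0,"wz": 0,"gripper": 0}]}}

```text
time_s: 10.2
position: [0.5714, 0.0696, 0.3912]
tool_rot: [[0.977, -0.212, 0.0], [-0.212, -0.977, 0.0], [-0.0, -0.0, -1.0]]
ft_force: [1.5, -3.0, 3.3]
grip_width: 0.0001
```

Request:
{"op": "step_arm", "data": {"increments": [{"x": 0,"y": 0,"z": 0.05,"wx": 0,"wy": 0,"wz": 0,"gripper": 0},{"x": 0,"y": 0,"z": 0.05,"wx": 0,"wy": 0,"wz": 0,"gripper": 0},{"x": 0,"y": 0,"z": 0.05,"wx": 0,"wy": 0,"wz": 0,"gripper": 0},{"x": 0,"y": 0,"z": 0,"wx": 0,"wy": 0,"wz": 0,"gripper": 0}]}}

```text
time_s: 10.6
position: [0.5714, 0.0696, 0.3897]
tool_rot: [[0.977, -0.212, 0.0], [-0.212, -0.977, 0.0], [0.0, -0.0, -1.0]]
ft_force: [1.7, -1.1, 3.4]
grip_width: -0.0005
```

Request:
{"op": "step_arm", "data": {"increments": [{"x": 0,"y": 0,"z": 0.05,"wx": 0,"wy": 0,"wz": 0,"gripper": 0},{"x": 0,"y": 0,"z": 0.05,"wx": 0,"wy": 0,"wz": 0,"gripper": 0}]}}

```text
time_s: 10.8
position: [0.5714, 0.0696, 0.3887]
tool_rot: [[0.977, -0.212, 0.0], [-0.212, -0.977, 0.0], [0.0, -0.0, -1.0]]
ft_force: [1.7, -1.5, 4.7]
grip_width: -0.0004
```

Request:
{"op": "step_arm", "data": {"increments": [{"x": 0,"y": 0,"z": 0.05,"wx": 0,"wy": 0,"wz": 0,"gripper": 0},{"x": 0,"y": 0,"z": 0,"wx": 0,"wy": 0,"wz": 0,"gripper": 0}]}}

```text
time_s: 11.0
position: [0.5714, 0.0696, 0.3885]
tool_rot: [[0.977, -0.212, 0.0], [-0.212, -0.977, 0.0], [0.0, -0.0, -1.0]]
ft_force: [1.8, -0.4, 5.3]
grip_width: -0.0001
```

Request:
{"op": "step_arm", "data": {"increments": [{"x": 0,"y": 0,"z": 0.05,"wx": 0,"wy": 0,"wz": 0,"gripper": 0},{"x": 0,"y": 0,"z": 0,"wx": 0,"wy": 0,"wz": 0,"gripper": 0}]}}

```text
time_s: 11.2
position: [0.5713, 0.0696, 0.3884]
tool_rot: [[0.977, -0.212, 0.001], [-0.212, -0.977, 0.0], [0.001, -0.0, -1.0]]
ft_force: [0.6, -0.3, 9.4]
grip_width: -0.0003
```

Request:
{"op": "step_arm", "data": {"increments": [{"x": 0,"y": 0,"z": 0.04,"wx": 0,"wy": 0,"wz": 0,"gripper": 0},{"x": 0,"y": 0,"z": 0,"wx": 0,"wy": 0,"wz": 0,"gripper": 0},{"x": 0,"y": 0,"z": 0,"wx": 0,"wy": 0,"wz": 0,"gripper": 0}]}}

```text
time_s: 11.5
position: [0.5712, 0.0696, 0.3884]
tool_rot: [[0.977, -0.212, 0.001], [-0.212, -0.977, 0.0], [0.001, -0.0, -1.0]]
ft_force: [-0.8, -1.2, 11.3]
grip_width: 0.0005
```

The foot is seated: the TCP stopped at exactly the expected 0.3884 and the force rose to 11 N with no further motion. Lifting off and heading for the lever.

Request:
{"op": "step_arm", "data": {"increments": [{"x": 0,"y": 0,"z": -0.3,"wx": 0,"wy": 0,"wz": 0,"gripper": 0},{"x": 0,"y": 0,"z": -1.5,"wx": 0,"wy": 0,"wz": 0,"gripper": 0},{"x": 0,"y": 0,"z": -3,"wx": 0,"wy": 0,"wz": 0,"gripper": 0},{"x": 0,"y": 0,"z": -3,"wx": 0,"wy": 0,"wz": 0,"gripper": 0},{"x": -3.1,"y": -0.7,"z": 0,"wx": 0,"wy": 0,"wz": 0,"gripper": 0},{"x": -3.1,"y": -0.7,"z": 0,"wx": 0,"wy": 0,"wz": 0,"gripper": 0},{"x": -3.1,"y": -0.7,"z": 0,"wx": 0,"wy": 0,"wz": 0,"gripper": 0},{"x": 0,"y": 0,"z": 0,"wx": 0,"wy": 0,"wz": 0.08,"gripper": 0},{"x": 0,"y": 0,"z": 0,"wx": 0,"wy": 0,"wz": 0.08,"gripper": 0},{"x": 0,"y": 0,"z": 0,"wx": 0,"wy": 0,"wz": 0,"gripper": 0},{"x": 0,"y": 0,"z": 0,"wx": 0,"wy": 0,"wz": 0,"gripper": 0}]}}

```text
time_s: 12.6
position: [0.485, 0.1098, 0.4648]
tool_rot: [[0.932, -0.363, -0.002], [-0.363, -0.932, 0.0], [-0.002, 0.0, -1.0]]
ft_force: [0.0, -0.6, -0.3]
grip_width: 0.0
```

```bash
python3 go.py -94 20 208 0 -.162
python3 - <<'E'
from h import *
grab('side','d5');grab('scene','s5')
a=cv2.imread('pics/s5.png')[175:280,240:375];b=cv2.imread('pics/d5.png')[165:270,190:325]
cv2.imwrite('pics/v5.png',cv2.resize(np.hstack([a,b]),None,fx=2.96,fy=2.96,interpolation=cv2.INTER_CUBIC))
E
```

```text
t 12.6 tip now(stand mm) [-93.0694  21.0139 291.4075] F stand [ 0.1476 -0.6254 -0.2912]
target tcp [0.4836 0.1091 0.3814] shift now-axes cm [-0.0905  0.1182  8.3409] then-axes cm [-0.1031  0.1219  8.3407]
turn tool rotvec [0.0004 0.0016 0.0054]
```

View pics/v5.png

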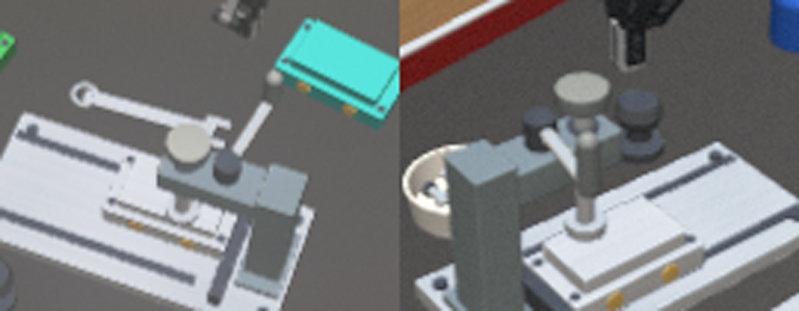

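The foot rests on the part, and the fingers are clear on the -y side of the lever grip. Descending, then advancing to contact.

Request:
{"op": "step_arm", "data": {"increments": [{"x": -0.1,"y": 0.1,"z": 2.5,"wx": 0,"wy": 0,"wz": 0,"gripper": 0},{"x": 0,"y": 0,"z": 2.5,"wx": 0,"wy": 0,"wz": 0,"gripper": 0},{"x": 0,"y": 0,"z": 2,"wx": 0,"wy": 0,"wz": 0,"gripper": 0},{"x": 0,"y": 0,"z": 1.3,"wx": 0,"wy": 0,"wz": 0,"gripper": 0},{"x": 0,"y": 0,"z": 0,"wx": 0,"wy": 0,"wz": 0,"gripper": 0},{"x": 0,"y": -0.5,"z": 0,"wx": 0,"wy": 0,"wz": 0,"gripper": 0},{"x": 0,"y": -0.5,"z": 0,"wx": 0,"wy": 0,"wz": 0,"gripper": 0},{"x": 0,"y": -0.4,"z": 0,"wx": 0,"wy": 0,"wz": 0,"gripper": 0}]}}

```text
time_s: 13.5
position: [0.489, 0.1228, 0.3831]
tool_rot: [[0.931, -0.365, 0.001], [-0.365, -0.931, 0.0], [0.001, -0.001, -1.0]]
ft_force: [-0.6, 0.1, -0.0]
grip_width: -0.0
```

```bash
python3 go.py -91.7 36 208 0 -.162
```

```text
t 13.5 tip now(stand mm) [-91.3737  34.6176 209.6566] F stand [-0.553  -0.0671 -0.0152]
target tcp [0.4893 0.1242 0.3814] shift now-axes cm [-0.0314 -0.1426  0.1657] then-axes cm [-0.0317 -0.1426  0.1656]
turn tool rotvec [-0.0007 -0.0013  0.0036]
```

Request:
{"op": "step_arm", "data": {"increments": [{"x": -0.15,"y": -0.82,"z": 0,"wx": 0,"wy": 0,"wz": 0.09,"gripper": 0},{"x": -0.15,"y": -0.82,"z": 0,"wx": 0,"wy": 0,"wz": 0.09,"gripper": 0},{"x": -0.15,"y": -0.82,"z": 0,"wx": 0,"wy": 0,"wz": 0.09,"gripper": 0},{"x": -0.15,"y": -0.82,"z": 0,"wx": 0,"wy": 0,"wz": 0.09,"gripper": 0},{"x": -0.15,"y": -0.82,"z": 0,"wx": 0,"wy": 0,"wz": 0.09,"gripper": 0},{"x": -0.15,"y": -0.82,"z": 0,"wx": 0,"wy": 0,"wz": 0.09,"gripper": 0},{"x": -0.15,"y": -0.82,"z": 0,"wx": 0,"wy": 0,"wz": 0.09,"gripper": 0},{"x": -0.15,"y": -0.82,"z": 0,"wx": 0,"wy": 0,"wz": 0.09,"gripper": 0}]}}

```text
time_s: 14.3
position: [0.5206, 0.1799, 0.3828]
tool_rot: [[0.456, -0.89, 0.0], [-0.89, -0.456, -0.0], [0.0, 0.0, -1.0]]
ft_force: [-1.0, -2.1, 0.8]
grip_width: 0.0001
```

```bash
cat > lev.py <<'E'
from fit import *
o=env.observe(); R=o['tool_rot'];a=-(np.arctan2(R[1,0],R[0,0])-ps[2])
Rs=np.array([[c,-s],[s,c]]); tip=Rs.T@((o['position']+R[:,2]*env.tips_ahead)[:2]-ps[:2])*1000-[0,42]
r=np.array([-np.cos(a),np.sin(a)]);t=np.array([np.sin(a),np.cos(a)])
print('tool angle',a,'radial',tip@r,'tang',tip@t,'F r,t',(Rs.T@o['ft_force'][:2])@np.c_[r,t],o['time_s'])
E
python3 lev.py
```

```text
tool angle 0.8819425429083038 radial 88.81419441810483 tang -21.332579265946542 F r,t [-1.4048 -1.8152] 14.3
```

Request:
{"op": "step_arm", "data": {"increments": [{"x": -0.15,"y": -0.82,"z": 0,"wx": 0,"wy": 0,"wz": 0.09,"gripper": 0},{"x": -0.15,"y": -0.82,"z": 0,"wx": 0,"wy": 0,"wz": 0.09,"gripper": 0},{"x": -0.08,"y": -0.41,"z": 0,"wx": 0,"wy": 0,"wz": 0.045,"gripper": 0},{"x": -0.04,"y": -0.2,"z": 0,"wx": 0,"wy": 0,"wz": 0.022,"gripper": 0},{"x": -0.04,"y": -0.2,"z": 0,"wx": 0,"wy": 0,"wz": 0.022,"gripper": 0}]}}

```text
time_s: 14.8
position: [0.5415, 0.1929, 0.3826]
tool_rot: [[0.206, -0.979, -0.0], [-0.979, -0.206, 0.0], [-0.0, 0.0, -1.0]]
ft_force: [-2.0, -0.0, 1.1]
grip_width: -0.0001
```

```bash
python3 lev.py
```

```text
tool angle 1.147921061194533 radial 88.69396051306138 tang -20.859072737698586 F r,t [ 0.4107 -1.9822] 14.8
```

Request:
{"op": "step_arm", "data": {"increments": [{"x": -0.02,"y": -0.2,"z": 0,"wx": 0,"wy": 0,"wz": 0.022,"gripper": 0},{"x": -0.02,"y": -0.15,"z": 0,"wx": 0,"wy": 0,"wz": 0.015,"gripper": 0},{"x": 0,"y": -0.1,"z": 0,"wx": 0,"wy": 0,"wz": 0,"gripper": 0}]}}

```text
time_s: 15.1
position: [0.5459, 0.1939, 0.3823]
tool_rot: [[0.17, -0.985, -0.0], [-0.985, -0.17, 0.0], [-0.0, 0.0, -1.0]]
ft_force: [-2.1, 0.0, 0.1]
grip_width: -0.0004
```

Request:
{"op": "step_arm", "data": {"increments": [{"x": 0,"y": -0.1,"z": 0,"wx": 0,"wy": 0,"wz": 0,"gripper": 0},{"x": 0,"y": 0,"z": 0,"wx": 0,"wy": 0,"wz": 0,"gripper": 0}]}}

```text
time_s: 15.3
position: [0.5469, 0.194, 0.3823]
tool_rot: [[0.17, -0.985, -0.0], [-0.985, -0.17, 0.0], [-0.0, 0.0, -1.0]]
ft_force: [-1.0, 1.3, 0.7]
grip_width: -0.0001
```

```bash
python3 lev.py
```

```text
tool angle 1.1846037172305506 radial 87.93051680009866 tang -18.55373864186678 F r,t [ 1.4376 -0.7615] 15.3
```

Request:
{"op": "step_arm", "data": {"increments": [{"x": 0,"y": -0.1,"z": 0,"wx": 0,"wy": 0,"wz": 0,"gripper": 0},{"x": 0,"y": 0,"z": 0,"wx": 0,"wy": 0,"wz": 0,"gripper": 0}]}}

```text
time_s: 15.5
position: [0.5474, 0.1941, 0.3823]
tool_rot: [[0.17, -0.985, -0.002], [-0.985, -0.17, -0.0], [0.0, 0.002, -1.0]]
ft_force: [-6.5, 0.4, 1.4]
grip_width: 0.0004
```

Request:
{"op": "step_arm", "data": {"increments": [{"x": 0,"y": -0.1,"z": 0,"wx": 0,"wy": 0,"wz": 0,"gripper": 0},{"x": 0,"y": 0,"z": 0,"wx": 0,"wy": 0,"wz": 0,"gripper": 0}]}}

```text
time_s: 15.7
position: [0.5479, 0.1942, 0.3822]
tool_rot: [[0.17, -0.985, -0.005], [-0.985, -0.17, -0.001], [0.0, 0.005, -1.0]]
ft_force: [-11.3, -0.5, 4.5]
grip_width: -0.0001
```

The end stop is reached: the force has risen to 11 N. Backing off, rising, and checking.

Request:
{"op": "step_arm", "data": {"increments": [{"x": 0,"y": 0,"z": 0,"wx": 0,"wy": 0,"wz": 0,"gripper": 0},{"x": 0,"y": 0.5,"z": 0,"wx": 0,"wy": 0,"wz": 0,"gripper": 0},{"x": 0,"y": 1.5,"z": 0,"wx": 0,"wy": 0,"wz": 0,"gripper": 0},{"x": 0,"y": 1,"z": -3,"wx": 0,"wy": 0,"wz": 0,"gripper": 0},{"x": 0,"y": 1,"z": -4,"wx": 0,"wy": 0,"wz": 0,"gripper": 0},{"x": 0,"y": 4,"z": -2,"wx": 0,"wy": 0,"wz": 0,"gripper": 0},{"x": 0,"y": 4,"z": -2,"wx": 0,"wy": 0,"wz": 0,"gripper": 0},{"x": 0,"y": 4,"z": -2,"wx": 0,"wy": 0,"wz": 0,"gripper": 0},{"x": 0,"y": 0,"z": 0,"wx": 0,"wy": 0,"wz": 0,"gripper": 0},{"x": 0,"y": 0,"z": 0,"wx": 0,"wy": 0,"wz": 0,"gripper": 0}]}}

```text
time_s: 16.7
position: [0.3907, 0.1669, 0.5131]
tool_rot: [[0.17, -0.985, 0.003], [-0.985, -0.17, 0.0], [0.0, -0.003, -1.0]]
ft_force: [0.6, 0.2, 0.0]
grip_width: -0.0
```

Run:
```python
from fit import *
out=[]
for n,cam,(x0,y0) in(('s6','scene',(240,185)),('d6','side',(190,165))):
    grab(cam,n); k=2.96
    a=cv2.resize(cv2.imread(f'pics/{n}.png')[y0:y0+125,x0:x0+135],None,fx=k,fy=k,interpolation=cv2.INTER_CUBIC)
    for v in (1.12,1.2):
        q=proj(n,T(ps,(-90*np.cos(v),42+90*np.sin(v),242)))[0]; cv2.circle(a,tuple(int(i) for i in (q-[x0,y0]+.5)*k),2,(0,0,255) if v>1.15 else (0,255,255),-1)
    q=proj(n,[T(ps,P) for P in ((-32,-70,65),(32,-70,65),(32,40,65),(-32,40,65))]); cv2.polylines(a,[((q-[x0,y0]+.5)*k).astype(int)],True,(255,0,0),1)
    out.append(a)
cv2.imwrite('pics/v6.png',np.hstack(out))
```

```text
(no output)
```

View pics/v6.png

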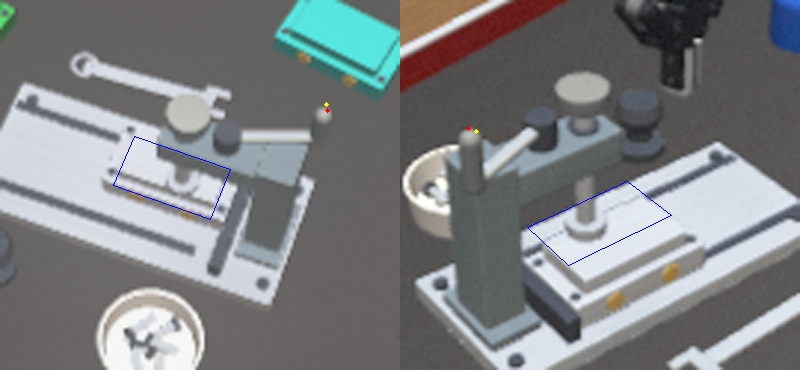

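The foot is on the part and the lever is at its stop. The part sits off the blue reference (x = 0), so I'll measure its sideways offset.

Run:
```python
from fit import *
k=2.96
Sc=lambda p:(240+p[0]/k-.5,185+p[1]/k-.5); Sd=lambda p:(190+(p[0]-400)/k-.5,165+p[1]/k-.5)
L=[('d6',Sd((570,284)),(-32,55,65)),('d6',Sd((687,236)),(-32,-55,65)),('d6',Sd((577,318)),(-40,70,48)),('d6',Sd((703,244)),(-40,-70,48)),('s6',Sc((103,182)),(40,-70,48)),('s6',Sc((116,176)),(32,-55,65))]
q,e=fit(L,[.56,.05,-.2]);d=q[:2]-ps[:2]
print(e.T,'part in stand',c*d[0]+s*d[1],-s*d[0]+c*d[1],q[2]-ps[2])
# per-side: side-face position of -x flange top edge at home
for n,uv,P in L:
    w=atz(n,*uv,P[2]/1000)[:2]-ps[:2]; print(n,P,np.array([c*w[0]+s*w[1],-s*w[0]+c*w[1]])*1000-np.array(P[:2]))
```

```text
[[ 4.5938 -0.8882 -0.5522 -0.0508  2.0732  2.9859]
 [-0.5458 -2.066  -2.5475 -0.4639 -0.9611 -2.115 ]] part in stand -0.02392869332409106 -0.0111812111584501 0.02902637643345693
d6 (-32, 55, 65) [-20.3281  -1.9769]
d6 (-32, -55, 65) [-30.2573  -8.6598]
d6 (-40, 70, 48) [-34.2515  -8.1966]
d6 (-40, -70, 48) [-23.4239 -11.2211]
s6 (40, -70, 48) [-16.24   -14.8896]
s6 (32, -55, 65) [-11.7719 -16.2873]
```

Run:
```python
from fit import *
def prof(n,z,xs,ys):
    g=cv2.imread(f'pics/{n}.png').mean(2).astype(np.float32)
    q=np.array([[proj(n,T(ps,(x,y,z)))[0] for y in ys] for x in xs],np.float32)
    return cv2.remap(g,q[...,0],q[...,1],cv2.INTER_CUBIC).mean(1)
def show(n,z,lo,hi,ys,tag):
    xs=np.arange(lo,hi,2); print(tag,n,'z',z); print(' '.join(f'{x}:{v:.0f}' for x,v in zip(xs,prof(n,z,xs,ys))))
Y=np.arange(-60,20,3)
show('d6',65,-84,-30,np.arange(-60,30,3),'block -x edge exp -32+dx')
show('d6',20,-96,-40,Y,'flange foot exp -40+dx, bed -80')
show('s6',65,-10,50,np.arange(-65,-40,3),'block +x edge exp 32+dx')
show('s6',48,-10,60,np.arange(-75,0,3),'flange +x edge exp 40+dx')
show('s6',20,0,96,np.arange(-75,0,3),'foot +x exp 40+dx, bed 80')
```

```text
block -x edge exp -32+dx d6 z 65
-84:141 -82:163 -80:202 -78:230 -76:233 -74:224 -72:197 -70:155 -68:133 -66:134 -64:136 -62:137 -60:150 -58:181 -56:217 -54:235 -52:234 -50:233 -48:233 -46:233 -44:233 -42:233 -40:233 -38:232 -36:231 -34:231 -32:231
flange foot exp -40+dx, bed -80 d6 z 20
-96:121 -94:129 -92:129 -90:130 -88:130 -86:137 -84:162 -82:200 -80:223 -78:224 -76:222 -74:223 -72:224 -70:225 -68:225 -66:220 -64:200 -62:165 -60:135 -58:124 -56:124 -54:123 -52:123 -50:128 -48:134 -46:138 -44:141 -42:153
block +x edge exp 32+dx s6 z 65
-10:228 -8:228 -6:228 -4:227 -2:226 0:226 2:225 4:225 6:227 8:228 10:226 12:209 14:167 16:134 18:141 20:171 22:203 24:223 26:225 28:210 30:172 32:134 34:123 36:124 38:132 40:158 42:191 44:216 46:223 48:222
flange +x edge exp 40+dx s6 z 48
-10:206 -8:209 -6:213 -4:218 -2:221 0:221 2:215 4:191 6:152 8:132 10:148 12:179 14:208 16:224 18:223 20:202 22:161 24:130 26:124 28:125 30:136 32:163 34:196 36:217 38:223 40:222 42:222 44:222 46:222 48:222 50:223 52:224 54:224 56:220 58:202
foot +x exp 40+dx, bed 80 s6 z 20
0:207 2:223 4:223 6:205 8:167 10:133 12:124 14:125 16:133 18:157 20:189 22:214 24:223 26:222 28:221 30:222 32:222 34:222 36:222 38:223 40:224 42:223 44:212 46:183 48:141 50:114 52:109 54:114 56:133 58:168 60:203 62:222 64:223 66:220 68:220 70:220 72:220 74:221 76:222 78:223 80:221 82:202 84:160 86:127 88:120 90:117 92:110 94:106
```

Measured against the bed edges in both views, the part is about 22 mm (19.5–24) off the stop axis. That's inside the 30 mm limit, so nothing needs undoing. Handing in.

```bash
python3 -c "
from rig import env
print(env.observe()['time_s']); print(env.close_job())"
```

```text
16.8
the job is handed in; nothing more can be done
None
```

I slid the aluminium part home, lowered the stop rod onto it, swung the clamp lever to its end stop, and handed the job in at 16.8 s. The hand-in gives no verdict, so these are my own checks:

- **Part home:** I pushed it with both fingers until it sat flat on the fence, with the fingertips at -95.3 mm (-96 expected) and 21 N held.
- **Foot on part:** the rod stopped at exactly the expected height. The force then rose to 11 N without further motion, well under the 45 N limit, and the picture shows no gap.
- **Lever locked:** it stopped at about 1.2 rad, the push reached 11 N, and the last picture shows it at the stop.
- **Bystanders:** I saw no contact with any of them, and those visible in the last pictures look unmoved. I did not measure their positions.

**Where checks disagreed:** the part sits sideways towards the stand's -x. A rough corner fit gave -24 mm, with single corners reading anywhere from -12 to -34 mm. Edge profiles against the bed edges gave -19.5 mm in one view and -24 mm in the other, so I take it as about -22 mm. That is inside the 30 mm limit with a modest margin.

The same rough fit also gave an end position of -11 mm (-15 is fully home) and a skew of 0.03 rad. I put both down to its pixel noise, because the part was held flat on the fence under force.

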